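# Set the cap height of an electron-gun cartridge

### The arm

A 6-joint arm with a two-finger parallel gripper is mounted at the origin on the work surface. World frame = base frame: x ahead of the robot, y to its left, z up, the work surface at z = 0. Lengths are in m, angles in rad, forces in N, time in s.
With the tool pointing down it reaches from about 0.375 to 0.925 m from the base axis. Payload 5.7 kg.
Tool frame: the origin (TCP) lies between the finger pads, 19 mm behind the fingertips; this is the grasp point; z points along the fingers, y is the line along which they close (so a half turn about z gives the same grasp; the last joint's range is limited). The gripper opens to 88 mm and grips with 3 to 60 N. Pads are 20 mm wide; open, the fingers measure 115 mm over their backs; the gripper's body (75 mm by 178 mm) begins 61 mm behind the grasp point.
Start: joints at [1.139, 0.359, 1.51, -0, 1.272, -0.115], TCP at [0.187, 0.57, 0.241] pointing down, gripper open.
Joint ranges: [-2.97, 2.97], [-1.01, 2.36], [0.21, 2.38], [-0.96, 4.11], [0.2, 2.71], [-2.98, 2.98]. Speed limits (rad/s): [2.39, 2.39, 3.14, 3.14, 3.14, 3.14].

### API

Orientations are given as a unit quaternion [w, x, y, z].
In Python, from rig import arm, optics, jaws, telemetry gives the robot as it stands (arm), with the cameras (optics), the gripper (jaws) and the readings (telemetry). Calls block until the motion is done:
- arm.movep(position, orientation): joint-space move of the TCP to a pose.
- arm.move_straight(position, rot=None, vel=0.15, force_limit=None): straight line of the TCP; rot=None keeps the orientation; vel is the mean speed in m/s. With force_limit (N) it stops when the force on the tool has changed by that much, and returns True; else False.
- arm.movej(angles): joint-space move.
- jaws.set_gripper(opening, force=None): opening from 0.0 (shut) to 1.0 (fully open); force is the grip in N (None keeps the last); returns when the fingers have stopped.
- arm.wait(seconds).
- arm.inverse_kinematics(position, orientation): joint angles nearest the present ones, or None.
- telemetry.get_state(): the state.
- optics.get_image(name): name is "side" or "top" or "wrist"; returns the picture (480x640x3 uint8, red, green, blue); there is no depth.
- optics.camera_params(name): a dict with "camera_matrix" (3x3 intrinsics, pixels), "R" (3x3) and "t" (3): a world point X has camera coordinates R X + t. Camera axes: x right, y down, z forward; pixel columns grow to the right and rows downward; lengths in m; the calibration is good to about 2 mm. A picture is of the moment at which its call begins: read the wrist's pose just before it. camera_params takes no time and is no camera call; for the wrist camera it gives the pose at the moment of the call.
A pose or a line that the arm cannot do raises arm.MotionError and nothing moves.
- arm.job_done(): hands the job in; it is judged then, once.
The state is a dict: "clock": time; "q": joint angles; "qd": joint speeds; "effort": joint torques, N m; "position": TCP position; "tool_rot": TCP orientation; "ft_force": force on the tool from outside, world axes, zero at the start; "wrist_torque": the same for the moment, N m; "gripper_width": opening from 0.0 (shut) to 1.0 (fully open); "finger_force": force on a finger pad.
Only numpy, scipy, OpenCV 4.12 (cv2) and the standard library are available. Lean on these libraries where they do the work, as an engineer would, in place of code of your own. Each camera call takes 0.05 s, during which the arm holds its last target. There are 200 camera calls.

### The job

Pick up the electron-gun cartridge and seat its flat-sided foot square and fully home in the pocket of the aluminium jig, either way round. With the foot held by the jig, screw the knurled cap down clockwise until it bottoms out, then back it off a quarter turn. Finish with the gripper still holding the cap by its sides at that setting, so that a colleague can nip up the lock screw: do not let go at the end, and leave the other things on the bench where they are.

Things in the scene. Friction and masses are not known exactly. Their poses are not given: they have to be found in the camera images.
- cartridge: Loose electron-gun cartridge, upright, about 0.3 kg, 44 mm high. Steel foot 12 mm high: a 60 mm disc with two flats, 60 mm along own x, 42 across the flats along own y, lower edge chamfered 1 mm. White neck, 33 dia, z 12-20. Knurled steel cap, 36 dia, z 20-44. Origin: centre of the foot's underside, z up. The pose is the foot's, not turned by the cap; a half turn about z fits as well.
- cap_grip (a point): On the axis of the round knurled cap at the height to grip, 36 mm above the foot's underside, 8 mm below the cap's top; any yaw will do. With the TCP here, tool down, fingertips 19 mm past the TCP clear the foot by 5 mm. The frame turns with the cap: an engraved line on its top lies along x.
- cap (a joint): Turn of the cap on its thread, rad. 0: bottomed out on the shoulder (hard stop); grows as it unscrews, counter-clockwise from above. A quarter turn is 1.57. Starts 0.7 to 2.2 from the stop. Right-hand thread, 1.5 mm pitch (rises 0.24 mm per rad), friction 0.05 N m: it stays where it is left, and bears the cartridge's weight when lifted by the cap.
- pocket (a point): Centre of the pocket floor in the jig, an aluminium block fixed to the bench, 124 (x) x 92 (y) x 24 mm high. Pocket: rectangle 62 mm along x, 44 along y, 10 deep (floor 14 mm above the bench), mouth chamfered 2 mm: 1 mm play all round. The foot's flats go along the long walls; home, its top is 2 mm proud and cap_grip is 36 mm above this point.
- dish: Bystander: shallow glass dish with a white disc in it, 88 mm across, 13 mm high; origin at the centre of the underside.
- jar: Bystander: small white screw jar with a black lid, 38 mm diameter, 42 mm high; origin at the centre of the underside.
- stub_rack: Bystander: black block with five small specimen stubs, 72 x 48 mm, 22 mm high; origin at the centre of the underside.

How it is judged:
By the outcome, as a careful person would: the job done as asked, in the order asked, and still so for the second after the job is handed in, while the arm keeps its last pose, push and grip.
It also fails if it takes over 64 s, if anything falls off the work surface, if the arm or the gripper's body presses on something with over 40 N, if the wrist force passes 120 N, or if a joint passes its speed limit or range.

## Working session

There is one attempt and no reset: what is moved stays moved. The work goes in short steps, each a Python script; the robot and the scene stay as the last script left them, time stands still between calls to the robot, and variables do not carry over. Pictures are saved under pics/ and viewed, at most 10 in all, crops included, and the job is handed in when it is done.

```bash
ls; mkdir -p pics; python3 - <<'E'
from rig import arm, optics, jaws, telemetry
import cv2, numpy as np
np.set_printoptions(precision=4,suppress=True)
a=optics.get_image("top"); b=optics.get_image("side")
cv2.imwrite("pics/top0.png",a[:,:,::-1]); cv2.imwrite("pics/side0.png",b[:,:,::-1])
for n in("top","side","wrist"):
    p=optics.camera_params(n); print(n,p["camera_matrix"],-p["R"].T@p["t"],p["R"])
s=telemetry.get_state(); print(s)
E
```

```text
pics
rig.py
top [[458.6446   0.     318.8922]
 [  0.     458.6446 238.8222]
 [  0.       0.       1.    ]] [ 0.4379 -0.0139  1.2412] [[-0.0249 -0.9991 -0.0332]
 [-0.9893  0.0294 -0.1428]
 [ 0.1437  0.0293 -0.9892]]
side [[519.3571   0.     316.9007]
 [  0.     519.3571 240.0095]
 [  0.       0.       1.    ]] [0.4243 0.861  0.6475] [[-0.9681 -0.2491  0.0248]
 [-0.1559  0.522  -0.8386]
 [ 0.196  -0.8157 -0.5442]]
wrist [[350.7726   0.     320.8261]
 [  0.     350.7726 242.3564]
 [  0.       0.       1.    ]] [0.1175 0.5923 0.3839] [[ 0.3124  0.95   -0.001 ]
 [ 0.9154 -0.3007  0.2675]
 [ 0.2538 -0.0845 -0.9636]]
{'clock': 0.1, 'q': array([ 1.1389,  0.3594,  1.5113,  0.    ,  1.2725, -0.1151]), 'qd': array([-0.0017, -0.0018, -0.0026, -0.0016, -0.0001,  0.0005]), 'effort': array([ -0.0009, -51.6356, -27.1404,   0.0677,   0.0276,  -0.    ]), 'position': array([0.1867, 0.5696, 0.2406]), 'tool_rot': array([-0.0002,  0.1577,  0.9875, -0.0008]), 'ft_force': array([-0.0075, -0.5603,  0.2921]), 'wrist_torque': array([-0.0241, -0.0146,  0.0167]), 'finger_force': 0.0, 'gripper_width': 1.0026018542820356}
```

View pics/top0.png

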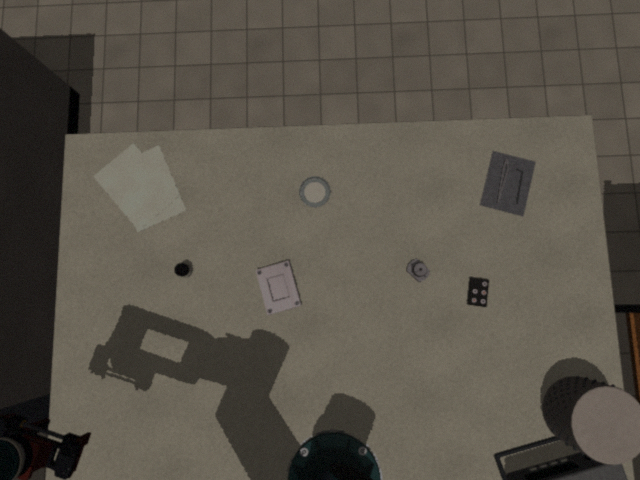

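View pics/side0.png

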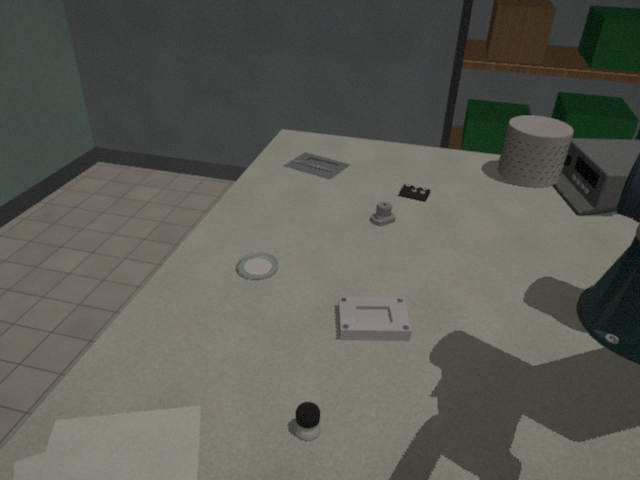

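Top view: cartridge at (418,269), jig at (279,287), dish (315,192), jar (183,269), rack (478,292). The side view agrees: cartridge (383,214), jig (374,318). I'll cast rough positions, then go and look with the wrist camera from two places each.

```bash
cat > h.py <<'E'
from rig import arm, optics, jaws, telemetry
import cv2, numpy as np
from scipy.spatial.transform import Rotation as Ro
np.set_printoptions(precision=4,suppress=True)
def quat(yaw):  # tool down; yaw = direction of tool x
    r=Ro.from_euler('z',yaw)*Ro.from_euler('x',np.pi); x,y,z,w=r.as_quat(); return [w,x,y,z]
def ray(p,uv):
    d=p["R"].T@np.linalg.solve(p["camera_matrix"],[uv[0],uv[1],1.]); return -p["R"].T@p["t"],d
def cast(p,uv,z):
    c,d=ray(p,uv); return c+d*(z-c[2])/d[2]
def cross(obs):  # least squares meeting point of rays [(p,uv)..], with miss
    A=np.zeros((3,3));b=np.zeros(3);L=[]
    for p,uv in obs:
        c,d=ray(p,uv);d/=np.linalg.norm(d);M=np.eye(3)-np.outer(d,d);A+=M;b+=M@c;L.append((M,c))
    x=np.linalg.solve(A,b); return x,[np.linalg.norm(M@(x-c)) for M,c in L]
def toolyaw():
    w,x,y,z=telemetry.get_state()["tool_rot"]; v=Ro.from_quat([x,y,z,w]).apply([1,0,0]); return np.arctan2(v[1],v[0])
def snap(name):
    p=optics.camera_params("wrist"); im=optics.get_image("wrist"); cv2.imwrite(f"pics/{name}.png",im[:,:,::-1])
    np.savez(f"pics/{name}.npz",camera_matrix=p["camera_matrix"],R=p["R"],t=p["t"],im=im); return p,im
E
python3 - <<'E'
from h import *
t=optics.camera_params("top");s=optics.camera_params("side")
for n,a,b,z in(("cart",(418,269),(383,207),.044),("jig",(279,287),(374,312),.024)):
    print(n,cast(t,a,z),cast(s,b,z),cross([(t,a),(s,b)]))
for n,a in(("dish",(315,192)),("jar",(183,269)),("rack",(478,292))):print(n,cast(t,a,.02))
p=optics.camera_params("wrist");st=telemetry.get_state();w,x,y,z=st["tool_rot"];R=Ro.from_quat([x,y,z,w])
print("yaw",toolyaw(),"cam in tool",R.inv().apply(-p["R"].T@p["t"]-st["position"]),"axis",R.inv().apply(p["R"][2]))
for yaw in np.arange(-3,3.1,.5):
    print(yaw,[(lambda q:None if q is None else q[5].round(2))(arm.inverse_kinematics(list(P),quat(yaw))) for P in((.5,-.2,.15),(.5,.1,.15))])
E
```

```text
cart [ 0.5251 -0.2337  0.044 ] [ 0.5266 -0.2286  0.044 ] (array([ 0.5262, -0.2342,  0.0408]), [np.float64(0.0008772401794445807), np.float64(0.0008772401794448147)])
jig [0.4889 0.1311 0.024 ] [0.4887 0.1303 0.024 ] (array([0.4888, 0.1311, 0.0246]), [np.float64(0.00013628232210452027), np.float64(0.00013628232210443698)])
dish [0.7449 0.0297 0.02  ]
jar [0.5441 0.3904 0.02  ]
rack [ 0.4624 -0.3907  0.02  ]
yaw 2.824791021506239 cam in tool [ 0.0728 -0.0002 -0.1433] axis [-0.2677  0.0004  0.9635]
-3.0 [np.float64(-2.22), np.float64(-1.65)]
-2.5 [np.float64(-2.72), np.float64(-2.15)]
-2.0 [None, np.float64(-2.65)]
-1.5 [np.float64(2.56), None]
-1.0 [np.float64(2.06), np.float64(2.63)]
-0.5 [np.float64(1.56), np.float64(2.13)]
0.0 [np.float64(1.06), np.float64(1.63)]
0.5 [np.float64(0.56), np.float64(1.13)]
1.0 [np.float64(0.06), np.float64(0.63)]
1.5 [np.float64(-0.44), np.float64(0.13)]
2.0 [np.float64(-0.94), np.float64(-0.37)]
2.5 [np.float64(-1.44), np.float64(-0.87)]
3.0 [np.float64(-1.94), np.float64(-1.37)]
```

```bash
python3 - <<'E'
from h import *
for n,P,offs in(("jig",(.489,.131,.14),((0,.035),(0,-.035))),("cart",(.526,-.234,.15),((0,.04),(0,-.04)))):
    for i,(dx,dy) in enumerate(offs):
        arm.movep([P[0]+dx,P[1]+dy,P[2]],quat(1.57)); arm.wait(.2); snap(f"{n}{i}")
print(telemetry.get_state()["clock"])
a=[cv2.imread(f"pics/{n}.png") for n in("jig0","jig1","cart0","cart1")]
m=np.vstack([np.hstack(a[:2]),np.hstack(a[2:])]);cv2.imwrite("pics/m1.png",cv2.resize(m,(800,600),interpolation=cv2.INTER_AREA))
E
```

```text
4.8917
```

View pics/m1.png

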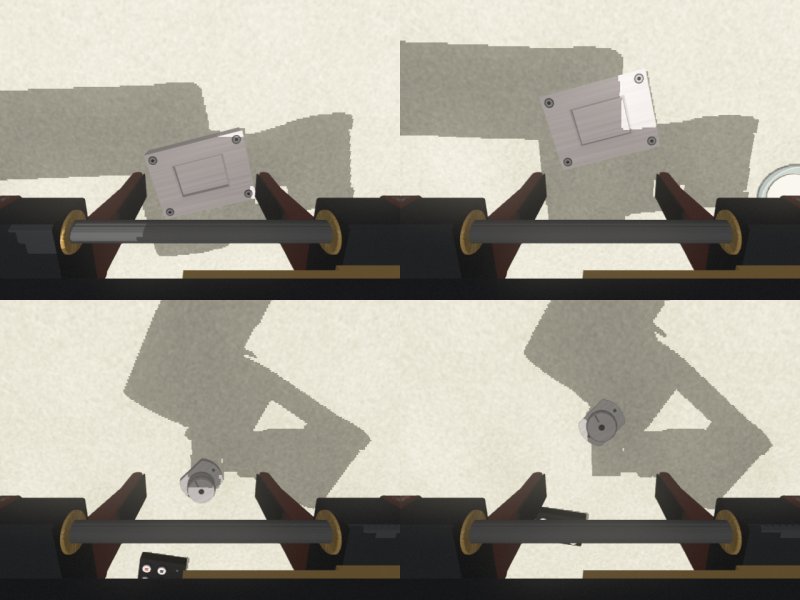

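The mosaic (0.625 scale) shows the jig fully in view in both upper panels, at (200,175) and (600,118), with the pocket outline and four corner screws visible. The cartridge is at (202,490) and (602,427) in the lower panels, with a hole at the cap's centre and an engraved line. The arm's shadow crosses both. I'll enlarge these.

```bash
python3 - <<'E'
import cv2,numpy as np
def crop(n,x,y,w,h):
    im=cv2.imread(f"pics/{n}.png")[y:y+h,x:x+w]; 
    return cv2.resize(im,(400,300),interpolation=cv2.INTER_CUBIC)
m=np.vstack([np.hstack([crop("jig0",215,195,200,150),crop("jig1",215,105,200,150)]),np.hstack([crop("cart0",260,235,120,90),crop("cart1",265,150,120,90)])])
cv2.imwrite("pics/m2.png",m)
E
```

```text
(no output)
```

View pics/m2.png

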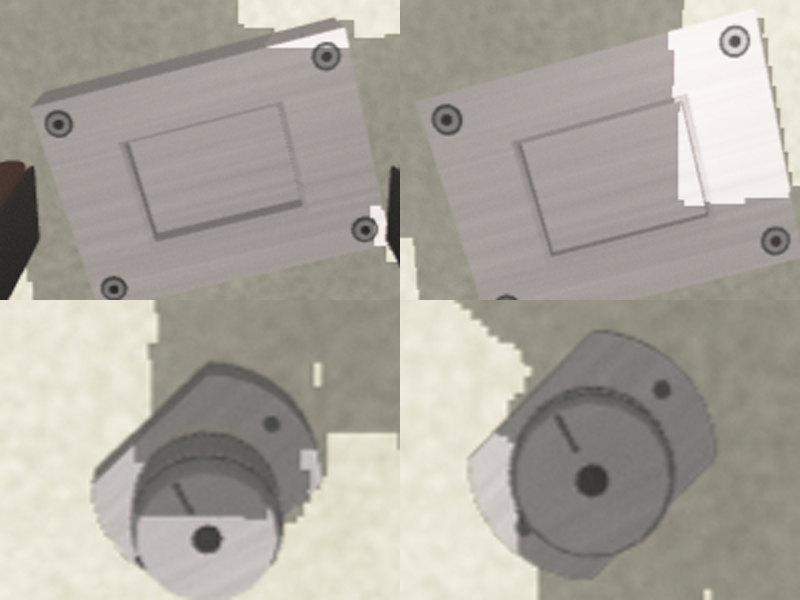

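The jig's four screws, the pocket corners, the cap hole and line, and the foot's two holes along its long axis can all be picked out. To cancel any camera-mount bias I'll look at each from opposite tool yaws, half a turn apart.

```bash
python3 - <<'E'
from h import *
for n,P,yaws in(("C",(.526,-.234,.14),(0.2,0.2+np.pi)),("J",(.489,.131,.14),(.1+np.pi,.1))):
    for i,y in enumerate(yaws):
        d=np.array([np.cos(y),np.sin(y)])*-.01
        arm.movep([P[0]+d[0],P[1]+d[1],P[2]],quat(y)); arm.wait(.3); p,im=snap(f"{n}{i}")
        X=np.array([*P[:2],.02]); uv=p["camera_matrix"]@(p["R"]@X+p["t"]); print(n,i,uv[:2]/uv[2])
print(telemetry.get_state()["clock"])
def crop(n,w,h):
    im=cv2.imread(f"pics/{n}.png"); x,y=320-w//2,240-h//2
    return cv2.resize(im[y:y+h,x:x+w],(400,300),interpolation=cv2.INTER_CUBIC)
cv2.imwrite("pics/m3.png",np.vstack([np.hstack([crop("J0",240,180),crop("J1",240,180)]),np.hstack([crop("C0",160,120),crop("C1",160,120)])]))
E
```

```text
C 0 [320.5373 230.2512]
C 1 [321.1456 229.5047]
J 0 [321.9957 229.1719]
J 1 [320.6845 230.2735]
14.2167
```

View pics/m3.png

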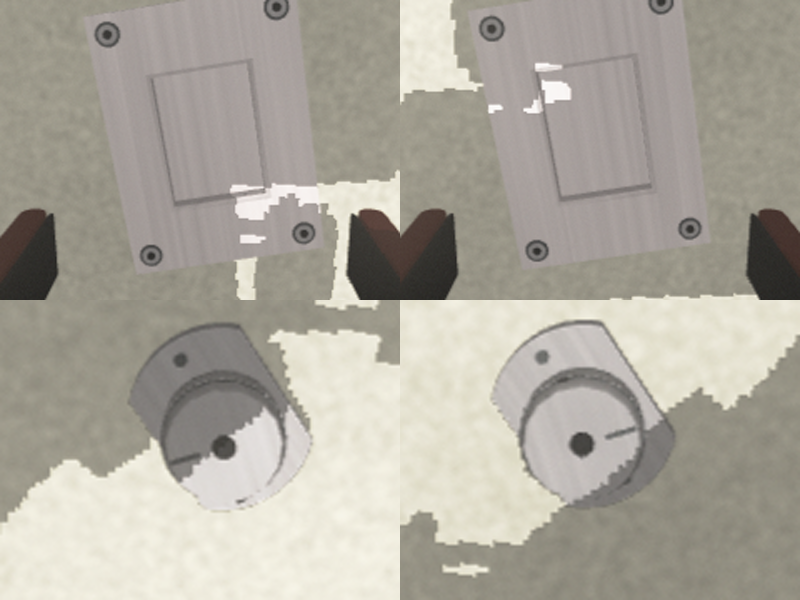

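In the enlarged view the jig screws sit near (107,34), (276,7), (304,233), (151,256) in J0 and correspondingly in J1. The cap hole is at (224,447) in C0 and (582,445) in C1, and the far foot hole is at (180,360) and (542,357). Next I refine these centroids and triangulate.

```bash
cat > meas.py <<'E'
from h import *
def L(n): return dict(np.load(f"pics/{n}.npz"))
def dark(f,uv,r):   # sub-pixel centroid of the dark spot near uv
    uv=np.array(uv,float)
    for _ in range(4):
        x,y=uv.round().astype(int); w=f["im"][y-r:y+r+1,x-r:x+r+1].mean(2)
        m=np.clip(np.percentile(w,55)-w-8,0,None); gy,gx=np.mgrid[-r:r+1,-r:r+1]
        m[gx**2+gy**2>r*r]=0; uv=np.array([x+(m*gx).sum()/m.sum(),y+(m*gy).sum()/m.sum()])
    return uv
J=[L("J0"),L("J1")];C=[L("C0"),L("C1")]
jp=lambda l:[(200+.6*x,150+.6*y) for x,y in l]
cp=lambda l:[(240+.4*x,180+.4*y) for x,y in l]
s0=[dark(J[0],u,5) for u in jp([(107,34),(276,7),(304,233),(151,256)])]
s1=[dark(J[1],u,5) for u in jp([(290,229),(137,251),(91,28),(260,2)])]
S=[];
for u,v in zip(s0,s1):
    x,e=cross([(J[0],u),(J[1],v)]);S.append(x);print("screw",x,e[0])
S=np.array(S); ctr=S.mean(0)
# long axis: a->d, b->c
for i,j in((0,3),(1,2),(0,1),(3,2)): d=S[j]-S[i];print("len",np.linalg.norm(d),"yaw",np.degrees(np.arctan2(d[1],d[0])))
print("screw centre",ctr)
k0=jp([(153,77),(248,62),(264,190),(176,205)]);k1=jp([(251,186),(160,199),(137,70),(236,56)])
K=np.array([cross([(J[0],u),(J[1],v)])[0] for u,v in zip(k0,k1)]);print("pocket",K,K.mean(0))
c=[dark(C[0],cp([(224,147)])[0],5),dark(C[1],cp([(182,145)])[0],5)]
print("cap",cross([(C[0],c[0]),(C[1],c[1])]))
h=[dark(C[0],cp([(180,60)])[0],4),dark(C[1],cp([(142,57)])[0],4)]
H=[cast(C[i],h[i],.012) for i in(0,1)];d=H[1]-H[0]
print("holes",H,(H[0]+H[1])/2,np.linalg.norm(d),"yaw",np.degrees(np.arctan2(d[1],d[0])))
E
python3 meas.py
```

```text
screw [0.4485 0.0847 0.0252] 3.5206319193588026e-05
screw [0.4297 0.1562 0.0257] 4.155237156976391e-06
screw [0.5323 0.1831 0.0256] 3.424186904014662e-05
screw [0.5509 0.1119 0.0263] 7.523405596829763e-05
len 0.10599367409940368 yaw 14.826550336421368
len 0.10602536862365129 yaw 14.697236865986659
len 0.07392668574835723 yaw 104.69664347723779
len 0.07368915855663205 yaw 104.66792138723429
screw centre [0.4903 0.134  0.0257]
pocket [[0.466  0.1054 0.0199]
 [0.4551 0.1476 0.0197]
 [0.5151 0.1628 0.0178]
 [0.526  0.1203 0.0207]] [0.4905 0.134  0.0195]
cap (array([ 0.5271, -0.2399,  0.0432]), [np.float64(0.00018530442940845046), np.float64(0.00018530442940847654)])
holes [array([ 0.5437, -0.2235,  0.012 ]), array([ 0.5104, -0.2568,  0.012 ])] [ 0.5271 -0.2401  0.012 ] 0.04708705711593565 yaw -134.92596239925385
```

Jig centre is (0.4904, 0.1340) with yaw 14.7°, and its top measures 24–26 mm. Cap axis is (0.5271, −0.2400), the cap top measures 43 mm, and foot yaw is 45.1°. Now grasp, carry and insert under a force limit.

```bash
python3 - <<'E'
from h import *
yp=2.6; yg=yp+np.radians(45.1-14.7)
cx,cy=.5271,-.2400; px,py=.4904,.1340
jaws.set_gripper(.75)
arm.movep([cx,cy,.10],quat(yg)); print(telemetry.get_state()["q"])
print("down",arm.move_straight([cx,cy,.036],vel=.08,force_limit=10))
jaws.set_gripper(0,40); s=telemetry.get_state(); print("grip",s["gripper_width"]*88,s["finger_force"],s["position"],s["ft_force"])
arm.move_straight([cx,cy,.10],vel=.1); print(telemetry.get_state()["ft_force"])
arm.movep([px,py,.10],quat(yp)); arm.wait(.3); s=telemetry.get_state(); print(s["position"],s["ft_force"],s["wrist_torque"],s["q"],s["clock"])
im=optics.get_image("side");p,w=snap("held")
i=cv2.resize(im[240:360,290:450,::-1],(533,400)); cv2.imwrite("pics/held_m.png",np.hstack([i,cv2.resize(w[130:430,220:420,::-1],(267,400))]))
E
```

```text
[-0.5462  0.4893  1.7013  0.0001  0.951  -2.106 ]
down False
grip 35.36960477535601 40.000548362731934 [ 0.5272 -0.24    0.0362] [-0.8744  0.9641  2.2986]
[ 0.0781 -0.6877 -3.5407]
[0.4907 0.1334 0.1   ] [-0.1775 -0.9978 -2.6695] [ 0.0423 -0.0387 -0.0156] [ 0.1296  0.4097  1.8583 -0.0001  0.8736 -0.8986] 21.8917
```

View pics/held_m.png

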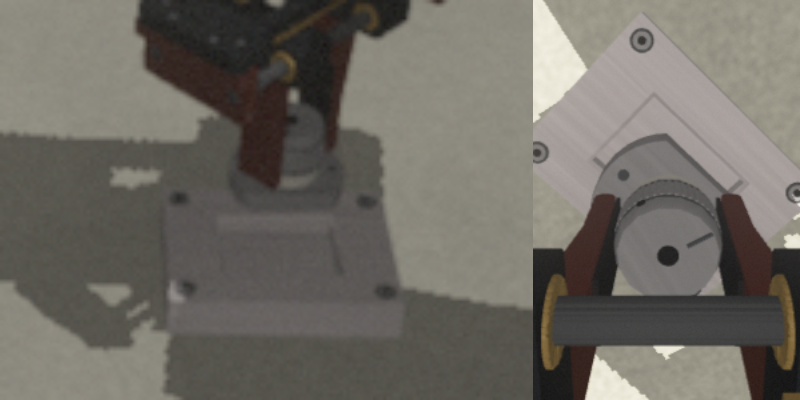

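Side crop: the cartridge hangs level above the jig. Wrist crop: its flat (668,135)–(730,195) runs parallel to the pocket's long edge (655,95)–(745,185). Insert now.

```bash
python3 - <<'E'
from h import *
px,py=.4904,.1340
def pr(t): s=telemetry.get_state(); print(t,s["position"],s["ft_force"],s["wrist_torque"],np.degrees(toolyaw()),s["q"][5],s["clock"])
arm.move_straight([px,py,.066],vel=.1); pr("pre")
print(arm.move_straight([px,py,.0475],vel=.02,force_limit=12)); pr("ins"); arm.wait(.2); pr("ins")
p,w=snap("ins"); im=optics.get_image("side")
cv2.imwrite("pics/ins_m.png",np.hstack([cv2.resize(im[240:360,290:450,::-1],(533,400)),cv2.resize(w[130:430,220:420,::-1],(267,400))]))
E
```

```text
pre [0.4902 0.134  0.0658] [ 0.2837 -0.4492 -3.884 ] [-0.0309 -0.0803  0.0311] 148.9731807980964 -0.8984494306615255 22.4833
True
ins [0.4903 0.134  0.0501] [-0.5467 -0.176   7.7339] [-0.0849  0.2639 -0.0531] 148.9690896345359 -0.8984153144041411 23.25
ins [0.4903 0.134  0.0501] [-1.3217  0.0697  7.9903] [-0.0718  0.2287  0.0416] 148.96803361721146 -0.8983951898728005 23.45
```

View pics/ins_m.png

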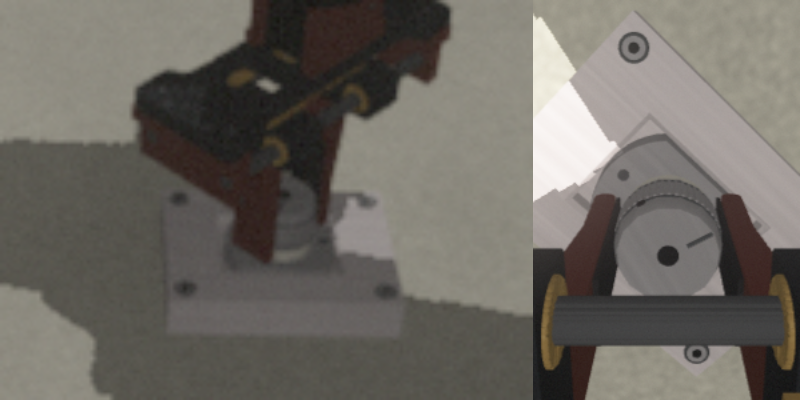

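The TCP stopped at z = 50.1 mm (expected home 50 mm), and the wrist crop shows the foot inside the pocket outline with its edges parallel. Now screw down clockwise in small steps while watching the wrist torque.

```bash
cat > turn.py <<'E'
from h import *
px,py=.4903,.1340
def tz(n=5):
    r=[]
    for _ in range(n): arm.wait(.01); s=telemetry.get_state(); r.append([s["wrist_torque"][2],s["ft_force"][2]])
    return np.mean(r,0)
E
python3 - <<'E'
from turn import *
jaws.set_gripper(0,60); y0=y=toolyaw(); z=telemetry.get_state()["position"][2]-.0002; b=tz(10); print("base",b)
for k in range(40):
    dz=.0; y-=.07; z-=.07*.00024
    arm.movep([px,py,z],quat(y)); t,f=tz(); s=telemetry.get_state()
    print(k,round(y-y0,3),"act",round(toolyaw()-y0,4),"T",round(t,3),"F",round(f,2),"z",s["position"][2].round(5),round(s["clock"],2))
    if t-b[0]>.2: break
    if f<2: z-=.0001
    if f>12: z+=.0001
    if s["clock"]>45: break
print(s["q"],s["gripper_width"]*88)
E
```

```text
base [-0.0083  7.6412]
0 -0.07 act -0.0682 T -0.058 F 3.87 z 0.05014 24.14
1 -0.14 act -0.1371 T -0.043 F 5.7 z 0.05012 24.43
2 -0.21 act -0.2071 T -0.048 F 5.4 z 0.0501 24.73
3 -0.28 act -0.277 T -0.062 F 5.31 z 0.05007 25.02
4 -0.35 act -0.347 T -0.065 F 5.84 z 0.05006 25.31
5 -0.42 act -0.417 T -0.066 F 5.67 z 0.05001 25.6
6 -0.49 act -0.487 T -0.036 F 5.66 z 0.05003 25.89
7 -0.56 act -0.557 T -0.03 F 5.71 z 0.05 26.18
8 -0.63 act -0.627 T -0.045 F 5.96 z 0.05 26.48
9 -0.7 act -0.697 T -0.046 F 5.93 z 0.04997 26.77
10 -0.77 act -0.767 T -0.048 F 5.85 z 0.04995 27.06
11 -0.84 act -0.837 T -0.081 F 5.88 z 0.04996 27.35
12 -0.91 act -0.9069 T -0.072 F 6.12 z 0.04991 27.64
13 -0.98 act -0.977 T -0.047 F 6.17 z 0.04993 27.93
14 -1.05 act -1.047 T -0.028 F 6.37 z 0.04989 28.23
15 -1.12 act -1.117 T -0.095 F 6.51 z 0.04987 28.52
16 -1.19 act -1.187 T -0.078 F 7.07 z 0.04984 28.81
17 -1.26 act -1.257 T -0.075 F 6.63 z 0.04984 29.1
18 -1.33 act -1.327 T -0.055 F 6.64 z 0.04982 29.39
19 -1.4 act -1.3946 T 0.87 F 7.06 z 0.04981 29.68
[ 0.131   0.4915  1.8958 -0.0011  0.7543  0.4972] 35.23523212824088
```

The torque jumped to +0.87 N·m at −1.39 rad, so the cap has bottomed out. I'll unwind in fine steps to find the exact zero, taking pictures to track whether the foot shifts in its play.

```bash
python3 - <<'E'
from turn import *
snap("stop"); y0=y=toolyaw(); z=.0498-.0001; print("T0",tz(),y0)
for k in range(14):
    y+=.008; arm.movep([px,py,z],quat(y)); t,f=tz(); s=telemetry.get_state()
    print(k,"act",round(toolyaw()-y0,4),"T",round(t,3),"F",round(f,2),"xy",s["ft_force"][:2],s["position"],round(s["clock"],2))
snap("unw")
a,b=[cv2.imread(f"pics/{n}.png")[130:430,190:450] for n in("stop","unw")]
cv2.imwrite("pics/cmp.png",cv2.resize(np.hstack([a,b]),(800,461)))
E
```

```text
T0 [0.8435 6.9449] 1.2054890589544178
0 act 0.0112 T 0.738 F 5.74 xy [-0.9647 -2.4552] [0.4903 0.1338 0.0498] 30.07
1 act 0.0188 T 0.586 F 5.53 xy [ 0.2422 -0.8729] [0.4903 0.1339 0.0498] 30.36
2 act 0.0264 T 0.475 F 5.97 xy [-0.8751 -0.8185] [0.4903 0.1338 0.0498] 30.65
3 act 0.0341 T 0.355 F 5.45 xy [-1.4427 -1.89  ] [0.4903 0.1338 0.0498] 30.94
4 act 0.0419 T 0.252 F 5.6 xy [ 0.4733 -1.7738] [0.4903 0.1338 0.0498] 31.23
5 act 0.0495 T 0.119 F 5.68 xy [-0.5532 -2.5722] [0.4903 0.1338 0.0498] 31.52
6 act 0.0572 T 0.039 F 5.75 xy [-1.3817 -1.4208] [0.4904 0.1339 0.0498] 31.82
7 act 0.065 T -0.006 F 5.4 xy [-1.5027 -1.8213] [0.4904 0.1339 0.0498] 32.11
8 act 0.0731 T -0.034 F 5.72 xy [-1.9964 -0.5964] [0.4904 0.1339 0.0498] 32.4
9 act 0.0811 T -0.0 F 5.83 xy [-0.4551 -1.5974] [0.4904 0.1339 0.0498] 32.69
10 act 0.0891 T 0.009 F 5.7 xy [-1.2961 -1.9826] [0.4904 0.1339 0.0498] 32.98
11 act 0.097 T -0.002 F 6.01 xy [-1.1271 -1.1742] [0.4904 0.1338 0.0498] 33.27
12 act 0.105 T -0.01 F 5.47 xy [-0.5721 -2.004 ] [0.4904 0.1338 0.0498] 33.57
13 act 0.113 T -0.009 F 5.77 xy [-1.159  -1.7735] [0.4904 0.1339 0.0498] 33.86
```

View pics/cmp.png

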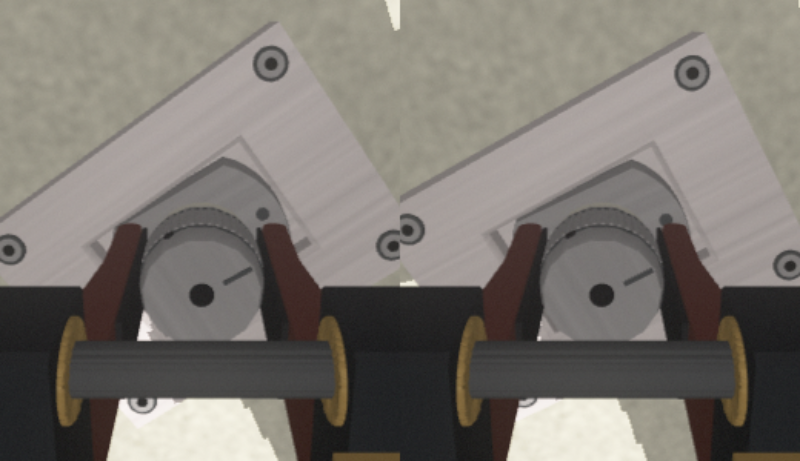

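Both pictures show the cap line steady relative to the gripper. The foot hole is at (262,213) in the left picture and (665,219) in the right. The torque reaches zero about 0.058 rad after unwinding began. I'll compute foot and cap yaw from these pictures.

```bash
cat > ang.py <<'E'
from meas import L,dark
from h import *
def angles(n,cap,line,hole):
    f=L(n); c=dark(f,cap,6); l=dark(f,line,4); h=dark(f,hole,4)
    C=cast(f,c,.0577)[:2]; l=cast(f,l,.0577)[:2]-C; h=cast(f,h,.026)[:2]-C
    a=lambda v:np.degrees(np.arctan2(v[1],v[0]))
    print(n,"axis",C,"line",a(l),np.linalg.norm(l),"foot",a(h),np.linalg.norm(h),"cap-foot",(a(l)-a(h))%360)
E
python3 - <<'E' | grep -a "axis"
from ang import *
k=260/400
g=lambda x,y,o=0:(190+(x-o)*k,130+y*k)
h=lambda x,y:(220+(x-533)*.75,130+y*.75)
for n in ("held","ins"): angles(n,h(668,256),h(700,240),h(623,175))
angles("stop",g(201,294),g(237,276),g(262,213))
angles("unw",g(601,295,400),g(638,277,400),g(665,219,400))
E
```

```text
meas.py:8: RuntimeWarning: invalid value encountered in scalar divide
  m[gx**2+gy**2>r*r]=0; uv=np.array([x+(m*gx).sum()/m.sum(),y+(m*gy).sum()/m.sum()])
meas.py:6: RuntimeWarning: invalid value encountered in cast
  x,y=uv.round().astype(int); w=f["im"][y-r:y+r+1,x-r:x+r+1].mean(2)
meas.py:6: RuntimeWarning: overflow encountered in scalar subtract
  x,y=uv.round().astype(int); w=f["im"][y-r:y+r+1,x-r:x+r+1].mean(2)
Traceback (most recent call last):
  File "ang.py", line 4, in angles
    f=L(n); c=dark(f,cap,6); l=dark(f,line,4); h=dark(f,hole,4)
              ~~~~^^^^^^^^^
  File "meas.py", line 7, in dark
    m=np.clip(np.percentile(w,55)-w-8,0,None); gy,gx=np.mgrid[-r:r+1,-r:r+1]
              ~~~~~~~~~~~~~^^^^^^
IndexError: index -1 is out of bounds for axis 0 with size 0
```

```bash
sed -i 's/cap,6/cap,11/; s/line,4/line,10/; s/hole,4/hole,7/' ang.py; cat > ra.py <<'E'
from ang import *
k=260/400
g=lambda x,y,o=0:(190+(x-o)*k,130+y*k)
h=lambda x,y:(220+(x-533)*.75,130+y*.75)
for n in ("held","ins"): angles(n,h(668,256),h(700,240),h(623,175))
angles("stop",g(201,294),g(237,276),g(262,213))
angles("unw",g(601,295,400),g(638,277,400),g(665,219,400))
E
python3 ra.py 2>&1| grep -a "axis\|Error"
```

```text
held axis [0.5135 0.1195] line 87.61611269434496 0.01588929604411118 foot -171.9371421412185 0.03447632624748111 cap-foot 259.55325483556345
ins axis [0.4903 0.1338] line 87.80124921708274 0.011736239397464475 foot -165.9231249189914 0.023679902242116666 cap-foot 253.72437413607412
stop axis [0.4905 0.134 ] line 9.656630546536407 0.011509119159196614 foot 10.89734158731001 0.02356980563517021 cap-foot 358.7592889592264
unw axis [0.4905 0.134 ] line 14.187964946645357 0.011618879578814592 foot 0.4494198600628457 0.02031033827091454 cap-foot 13.73854508658251
```

Cap-minus-foot angle was 73.7° before and −1.2° at the stop, which matches the gripper's turn; the foot sits 3–4° clockwise in its play. (The "unw" foot hole was cut off by a finger, so I ignore that reading.) Now back off a quarter turn, and check the cap against the foot by picture.

```bash
cat > q.py <<'E'
from turn import *
from ang import angles
def check(n):
    p,im=snap(n)
    for fy in (np.radians(13),):
        X=np.array([px-.0235*np.cos(fy),py-.0235*np.sin(fy),.026]); uv=p["camera_matrix"]@(p["R"]@X+p["t"]); uv=uv[:2]/uv[2]
    angles(n,(321,321),(344,310),uv); return im,uv
E
python3 - <<'E' 2>&1 | grep -av screw
from q import *
Y0=1.2635; y=toolyaw(); Yf=Y0+np.pi/2; z=.0497
for yy in np.linspace(y,Yf,7)[1:]:
    arm.movep([px,py,z+.00024*(yy-Y0-.05)],quat(yy)); t,f=tz(); s=telemetry.get_state(); print(round(yy-Y0,3),round(toolyaw()-Y0,4),t,f,s["position"],round(s["clock"],2))
im,uv=check("bk"); print(uv)
cv2.imwrite("pics/bk_m.png",cv2.resize(im[130:430,190:450,::-1],(520,600)))
E
```

```text
len 0.10599367409940368 yaw 14.826550336421368
len 0.10602536862365129 yaw 14.697236865986659
len 0.07392668574835723 yaw 104.69664347723779
len 0.07368915855663205 yaw 104.66792138723429
pocket [[0.466  0.1054 0.0199]
 [0.4551 0.1476 0.0197]
 [0.5151 0.1628 0.0178]
 [0.526  0.1203 0.0207]] [0.4905 0.134  0.0195]
cap (array([ 0.5271, -0.2399,  0.0432]), [np.float64(0.00018530442940845046), np.float64(0.00018530442940847654)])
holes [array([ 0.5437, -0.2235,  0.012 ]), array([ 0.5104, -0.2568,  0.012 ])] [ 0.5271 -0.2401  0.012 ] 0.04708705711593565 yaw -134.92596239925385
0.308 0.309 0.05527864614992038 5.464604698855089 [0.4905 0.1339 0.0499] 34.3
0.56 0.5583 0.046244643946296335 5.312155659852323 [0.4906 0.1339 0.05  ] 34.69
0.813 0.807 0.06204152690763308 5.267760240208775 [0.4907 0.134  0.05  ] 35.08
1.066 1.0579 0.05197763252184886 5.098382320169742 [0.4908 0.134  0.0501] 35.48
1.318 1.3106 0.04672823935824757 4.3594844660591034 [0.4909 0.1341 0.0502] 35.87
1.571 1.564 0.04439500271413548 4.961663054708889 [0.4909 0.1342 0.0502] 36.26
bk axis [0.491  0.1339] line 100.79633882115824 0.01134147678831542 foot -168.41803194362174 0.023728082814291847 cap-foot 269.21437076477997
[296.1361 253.1823]
```

View pics/bk_m.png

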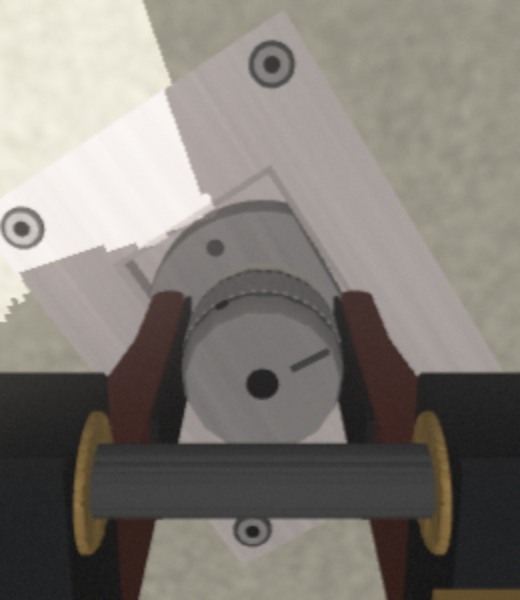

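The final picture shows the line at (310,360) and the foot hole at (215,247). The foot is still inside the pocket, within its play. Cap-minus-foot is 89.2° against a target of 88.8°, so the cap is backed off 90 ± 1°. The TCP at 50.2 mm fits the foot being home. Handing in.

```bash
python3 -c "
from rig import arm, optics, jaws, telemetry
s=telemetry.get_state(); print(s['clock'],s['finger_force'],s['ft_force']); print(arm.job_done())"
```

```text
36.3083 60.001784563064575 [ 2.31796667 -0.70623236  5.61836193]
the job is handed in; nothing more can be done
None
```

I handed the job in at 36 s: the foot is home in the jig pocket (sitting about 3° clockwise within its play), the cap was screwed to its stop and backed off 90 ± 1°, and the gripper still holds the cap at 60 N.

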